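# Stand the trial card and hold the spring clip open over its edge

### The job

Take the trial card out of the drying rack, stand it in the slot of the single-slot display stand, roughly centred along the slot and pushed fully home, and let it go. Then take the steel spring clip off its metal strip by squeezing its two handles together, and bring it, squeezed wide open, down over the middle of the card's top edge, so that one jaw hangs well below the edge on each side and the clip touches neither card nor stand (a colleague will slip a paper under it). Finish while still holding the clip gaping there: do not put it down or let it close; leave the pot, bowl and mug alone.

Things in the scene. Friction and masses are not known exactly. Their poses are not given: they have to be found in the camera images.
- card: stiff brown mount card, 80 (x, wide) x 8 (y, thick) x 90 mm (z, tall), about 60 g, with a white paper and three round colour swatches on each face; loose, standing upright in the middle slot of the drying rack, of which it sticks out 64 mm. Origin: centre of its bottom edge; z up. The same either way round.
- card_top (a point): middle of the card's top edge, 90 mm above its bottom.
- rack: white-painted wooden drying rack, fixed, 100 (x) x 76 (y) x 34 mm high, three open-ended slots along its x, the middle one 12 mm wide, the outer ones 16 mm, slot floor 8 mm above the table. Origin: centre of its underside.
- stand: dark wooden display stand, fixed, base 110 (x) x 70 mm (y), a single open-ended slot along its x, over its centre: 9.6 mm wide, floor 8 mm and top of the straight part 30 mm above the table, above that a mouth flaring to 23 mm wide at 38 mm height. Origin: centre of its underside. A card fully home has its bottom 8 mm above the table, its top 98 mm.
- strip: fixed dark steel strip, 80 (x) x 4 (y) mm, upright, top edge 80 mm above the table, on a foot of the same steel 100 x 70 x 12 mm. Origin: centre of the foot's underside. The clip is parked astride its top edge.
- clip: plain steel spring clip, 60 g, 26 mm wide (x), parked 79 mm tall. Origin: middle of its pivot (the x axis); z up to the handles, jaws below; y is the direction in which the handles are squeezed; a half turn about z makes no difference. The pivot's underside, 5 mm below the origin, rests on the strip's top edge, so the origin starts 85 mm above the table.
- clip_handles (a point): midway between the handles, 30 mm above the pivot. The two flat handles, 36 mm long, rise from 3 to 37 mm above the pivot, splaying up and out: parked, 49 mm across the outside at the top, 24 mm at the bottom; squeezed to the stop they stand parallel, about 20 mm across. Fingertips lower than 10 mm above the pivot foul the jaws and stop it opening fully.
- clip_a (a joint): turn of the half on the clip's +y side (rad): 0 parked on the strip, grows as the handles are squeezed, 0.36 = stop, widest. The two halves turn together against the spring: about 4 N on each handle starts to open it, 9 to 13 N holds it at the stop; let go, it snaps shut.
- clip_b (a joint): the same for the half on the -y side.
- jaw_a (a point): inner face of the +y jaw's pad (8 mm tall), at mid-height: 38 mm below the pivot and 2 mm off the middle when parked; at the stop 35 mm below and 15 mm off. At the stop the jaws end 36 mm below the pivot, 50 mm across the outside and at least 26 mm apart inside.
- jaw_b (a point): the same on the -y jaw.
- pot: bystander: small lidded paint pot, 52 mm across, 55 mm high; origin centre of underside.
- bowl: bystander: white bowl, 90 mm across, 45 mm high; origin centre of underside.
- mug: bystander: white mug, 72 mm across, 80 mm high; origin centre of underside.
There are look-alikes about, which are no part of the job. What is shaped like the stand but turquoise is not meant.

How it is judged (in metres and radians):
On the way, in this order (a step that is already met when the one before it is completed fails the run):
1. the card stands fully home in the display stand's slot, upright, let go (z of card in the frame of stand between 0.004 and 0.012 m and x of card in the frame of stand between -0.022 and 0.022 m and y of card in the frame of stand between -0.004 and 0.004 m and angle between card's own z axis and vertical below 0.12 rad and angle between the x axis of card and the x axis of stand, either way round below 0.12 rad and contact force between the fingers and card below 0.1 N and linear speed of card below 0.03 m/s), for 0.3 s.
2. the clip is off its strip, held squeezed open by the fingers (value of joint clip_a above 0.2 rad and contact force between the fingers and clip above 2 N and contact force between clip and strip below 0.1 N and height (world z) of clip above 0.11 m), for 0.1 s.
At the end, for the whole second after the job is handed in: Card home in the stand (bottom 4 mm, middle 22 mm, upright 0.12 rad), untouched; clip held by the fingers at rest, halves past 0.25 rad, a jaw pad each side at least 8 mm off the card's mid-plane and 6 mm below its top edge, within 22 mm of its middle, touching neither card nor stand (z of card in the frame of stand between 0.004 and 0.012 m and x of card in the frame of stand between -0.022 and 0.022 m and y of card in the frame of stand between -0.004 and 0.004 m and angle between card's own z axis and vertical below 0.12 rad and angle between the x axis of card and the x axis of stand, either way round below 0.12 rad and ((y of jaw_a in the frame of card above 0.008 m and y of jaw_b in the frame of card below -0.008 m) or (y of jaw_b in the frame of card above 0.008 m and y of jaw_a in the frame of card below -0.008 m)) and value of joint each of clip_a, clip_b above 0.25 rad and z of each of jaw_a, jaw_b in the frame of card below 0.084 m and x of clip in the frame of card between -0.022 and 0.022 m and contact force between each of clip, the fingers and card below 0.3 N and contact force between clip and stand below 0.3 N and contact force between the fingers and clip above 2 N and linear speed of each of clip, card below 0.03 m/s); the arm keeps its last pose, push and grip.
It fails at once if a bystander (pot, bowl or mug) is shifted by more than 30 mm (distance of any of pot, bowl, mug from where it was at the start of the episode above 0.03 m).
It fails at once if the clip is dropped onto the table (height (world z) of clip below 0.045 m).
It fails at once if the card is dropped or knocked flat (angle between card's own z axis and vertical above 1 rad).
It also fails if it takes over 64 s, if anything falls off the work surface, if the arm or the gripper's body presses on something with over 40 N, if the wrist force passes 120 N, or if a joint passes its speed limit or range.

### The arm

A 6-joint arm with a two-finger parallel gripper is mounted at the origin on the work surface. World frame = base frame: x ahead of the robot, y to its left, z up, the work surface at z = 0. Lengths are in mm, angles in degrees, forces in N, time in s.
With the tool pointing down it reaches from about 300 to 875 mm from the base axis. Payload 4.2 kg.
Tool frame: the origin (TCP) lies between the finger pads; the fingertips stand robot.nose_length ahead of it and the grasp point (between the pads) lies 5 mm behind it (robot.nose_length is the distance from the TCP to the fingertips, in mm); z points along the fingers, y is the direction in which the jaws open and shut (so a half turn about z gives the same grasp; the last joint's range is limited). The gripper opens to 85 mm and grips with 20 to 120 N. Pads are 22 mm wide; open, the fingers measure 114 mm over their backs; the gripper's body (76 mm by 85 mm) begins 54 mm behind the grasp point. The pads swing forward as they close: fully open they stand 13 mm farther back than shut.
Start: joints at [69.385, 18.312, 89.639, -0, 72.044, -1.146], TCP at [191.648, 542.135, 245.338] pointing down, gripper open.
Joint ranges: [-177.97, 177.97], [-48.28, 115.42], [12.27, 149.76], [-77.06, 257.06], [2.81, 150.46], [-146.56, 146.56]. Speed limits (degrees/s): [147.25, 147.25, 180, 180, 180, 180].

### API

Orientations are given as [roll, pitch, yaw] about the fixed x, y, z axes, in that order (R = Rz(yaw) Ry(pitch) Rx(roll)).
In Python, from workcell import robot, optics gives the robot as it stands. The module is installed in compiled form; this text tells all that it offers.
- The arm moves only by the tool servo_tool, never from a script. Its argument "steps" is a list that holds one entry, the list of rows, each a list of 4 numbers: the shift along the tool's x, y, z in cm, then the turn about the tool's z in degrees. A call has 1 to 8 rows; each row is the pose to reach, as a shift and turn from the pose commanded when the call began, along the tool's axes at that moment; what a row does not reach only later rows make up. A row lasts 1/12 s, in which the tool goes at most 41.7 mm and 7.16 degrees, less where a joint would pass 70% of its speed; a pose out of reach is approached as far as the arm can. A call with a gripper value outside its range is refused whole. "jaw" is the finger opening in cm, from 0 to 8.54, set as the call begins (left out, the last holds). The fingers move at their own pace and stop on an object; the grip force is fixed at half the most. Time passes only in rows, so rows that repeat a pose let the fingers close. It gives the time, the measured TCP pose, the force and the opening at its end, in the units of the state.
- robot.state(): the state, without advancing time (a new reading comes with each control period).
- optics.get_image(name): name is "side" or "top"; returns the picture (480x640x3 uint8, blue, green, red); there is no depth.
- optics.get_calibration(name): a dict with "fx", "fy", "cx", "cy" (pixels), "xyz" and "rotation" of the camera in the world. Camera axes: x right, y up, looking along -z (the intrinsics and any distortion apply to the point x, -y, -z); pixel columns grow to the right and rows downward; lengths in mm; the calibration is good to about 2 mm. A picture is of the moment at which its call begins. get_calibration takes no time and is no camera call.
- robot.close_job(): hands the job in, once; it reports no verdict.
The state is a dict: "time_s": time; "joints": joint angles; "dq": joint speeds; "joint_efforts": joint torques, N m; "ee_pos": TCP position; "eef_rot": TCP orientation; "contact_force": force on the tool from outside, world axes, zero at the start; "wrist_torque": the same for the moment, N m; "finger_gap": finger opening in mm.
Only numpy, scipy, OpenCV 4.12 (cv2) and the standard library are available. Lean on these libraries where they do the work, as an engineer would, in place of code of your own. Each camera call takes 0.05 s, during which the arm holds its last target.

## Working session

There is one attempt and no reset: what is moved stays moved. The work goes in short steps, Python scripts to look and compute and a tool call to move; the robot and the scene stay as the last step left them, time stands still between calls to the robot, and variables do not carry over. Pictures are saved under pics/ and viewed, and the job is handed in when it is done.

Besides the shell and the picture viewer there is one more tool, called after "Call:" as name([rows], argument=value, ...), one row to a line, values as JSON. servo_tool: Moves the arm, as the interface text tells. Its arguments: {"type":"object","properties":{"steps":{"type":"array","items":{"type":"array","items":{"type":"array","items":{"type":"number"}}}},"jaw":{"type":"number"}},"required":["steps"]}

```bash
ls; mkdir -p pics; python3 - <<'E'
from workcell import robot, optics
import cv2
print(robot.state(), robot.nose_length)
for n in ("side","top"):
    print(n, optics.get_calibration(n)); cv2.imwrite(f"pics/{n}0.png", optics.get_image(n))
E
```

```text
pics
{'time_s': 0.0, 'joints': array([ 6.93853661e+01,  1.83518131e+01,  8.97080075e+01,  1.08080577e-04,
        7.20423858e+01, -1.14774782e+00]), 'dq': array([ 0.07923096,  0.04124752,  0.02091156, -0.0512233 , -0.0082682 ,
        0.02614711]), 'joint_efforts': array([ 2.14514812e-04, -4.15527213e+01, -2.34161103e+01, -1.02310139e-04,
        8.20465735e-03, -8.01388182e-06]), 'ee_pos': array([191.48139054, 541.69770083, 244.46964886]), 'eef_rot': array([-1.79897816e+02, -2.14999345e-03,  1.60533079e+02]), 'contact_force': array([0.46535171, 0.68499173, 0.34553721]), 'wrist_torque': array([0.0068788 , 0.01953025, 0.01226783]), 'finger_gap': 85.63632076888989} 14.0
side {'fx': 446.0452775256794, 'fy': 446.0452775256794, 'cx': 320.6328565300218, 'cy': 238.48696576485474, 'xyz': array([ 323.68416488, -774.95694883,  590.6816581 ]), 'rotation': array([ 58.69384042,   0.46018853, -13.01747518])}
top {'fx': 454.8318136855112, 'fy': 454.8318136855112, 'cx': 318.146487198849, 'cy': 243.87633342076526, 'xyz': array([ 313.79455759,   37.34727172, 1068.25141261]), 'rotation': array([ 10.83378673,  -0.77973455, -90.05741019])}
```

View pics/side0.png

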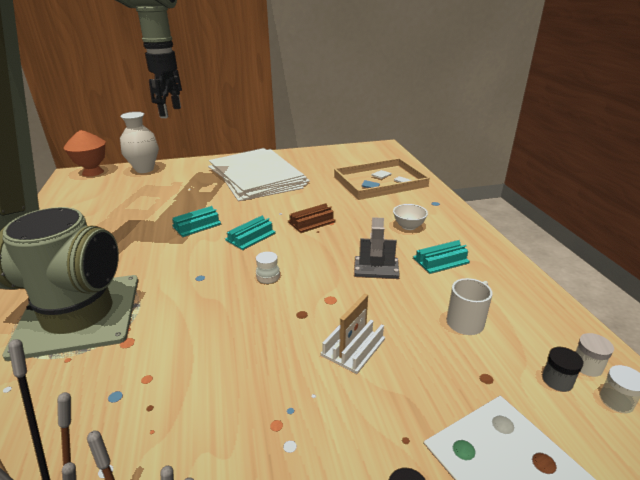

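View pics/top0.png

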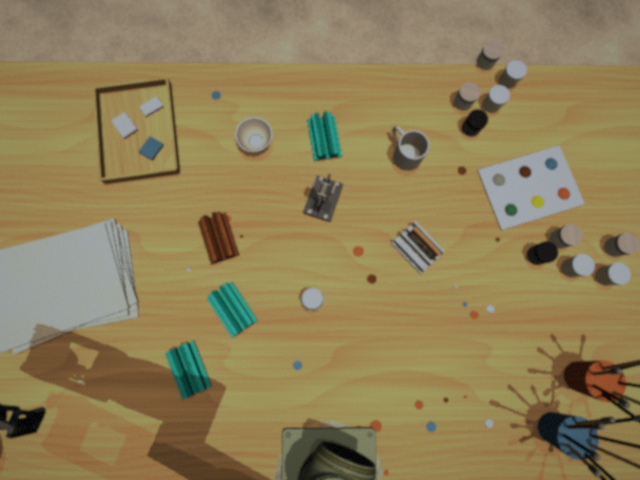

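```bash
cat > h.py <<'E'
import numpy as np, cv2
from scipy.spatial.transform import Rotation as R
from workcell import robot, optics
C={n:optics.get_calibration(n) for n in("side","top")}
def proj(n,p):
    c=C[n];M=R.from_euler('xyz',c['rotation'],degrees=True).as_matrix()
    q=(np.atleast_2d(p)-c['xyz'])@M
    return np.c_[c['cx']+c['fx']*q[:,0]/-q[:,2], c['cy']-c['fy']*q[:,1]/-q[:,2]]
def ray(n,uv):
    c=C[n];M=R.from_euler('xyz',c['rotation'],degrees=True).as_matrix()
    uv=np.atleast_2d(uv)
    d=np.c_[(uv[:,0]-c['cx'])/c['fx'],-(uv[:,1]-c['cy'])/c['fy'],-np.ones(len(uv))]@M.T
    return c['xyz'],d
def onz(n,uv,z):
    o,d=ray(n,uv); return o+d*((z-o[2])/d[:,2])[:,None]
def tri(us,ut):
    o1,d1=ray("side",us);o2,d2=ray("top",ut);d1=d1[0];d2=d2[0]
    s=np.linalg.lstsq(np.c_[d1,-d2],o2-o1,rcond=None)[0]
    a=o1+s[0]*d1;b=o2+s[1]*d2
    return (a+b)/2,np.linalg.norm(a-b)
def crop(img,u,v,w,h,k):
    return cv2.resize(img[v:v+h,u:u+w],None,fx=k,fy=k,interpolation=cv2.INTER_CUBIC)
E
python3 - <<'E'
from h import *
s=cv2.imread("pics/side0.png");t=cv2.imread("pics/top0.png")
print(proj("side",[[191.5,541.7,244.5],[0,0,0]]),proj("top",[[191.5,541.7,244.5],[0,0,0]]))
a=crop(t,180,190,80,80,5);b=crop(t,380,205,80,80,5);c=crop(t,285,155,80,80,5)
x=crop(t,180,100,80,80,5)
cv2.imwrite("pics/topcrop.png",np.hstack([a,b]));cv2.imwrite("pics/topclip.png",c)
cv2.imwrite("pics/sc1.png",np.hstack([crop(s,280,195,64,50,6),crop(s,345,205,64,80,6)[:300]]))
cv2.imwrite("pics/sc2.png",np.hstack([crop(s,315,290,80,80,5),crop(s,340,210,80,80,5)]))
E
```

```text
[[170.11702052 112.96133449]
 [ 77.96529356 315.30533311]] [[ 17.29270465 403.9016971 ]
 [328.76191479 477.58673298]]
```

View pics/topcrop.png

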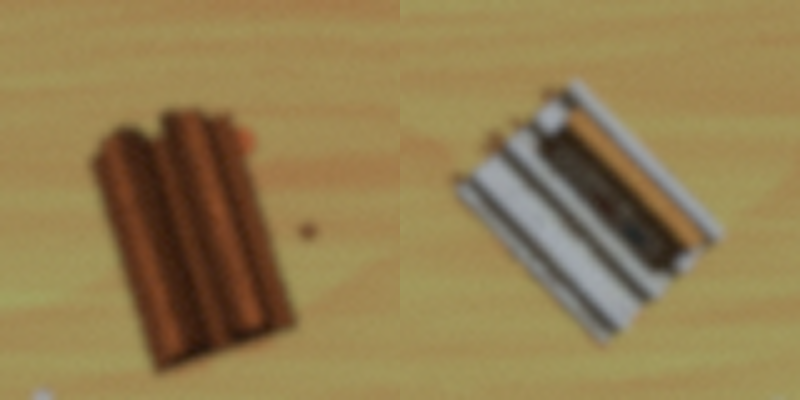

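View pics/topclip.png

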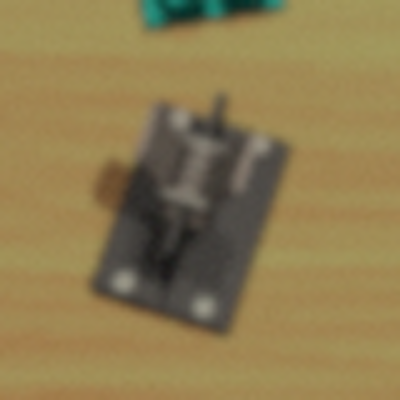

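View pics/sc2.png

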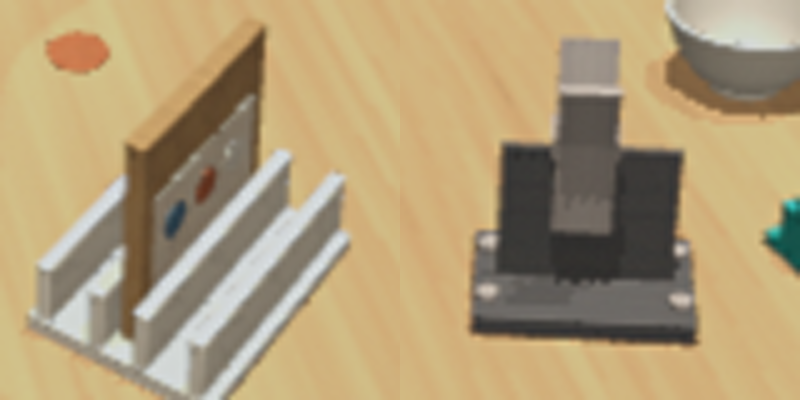

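View pics/sc1.png

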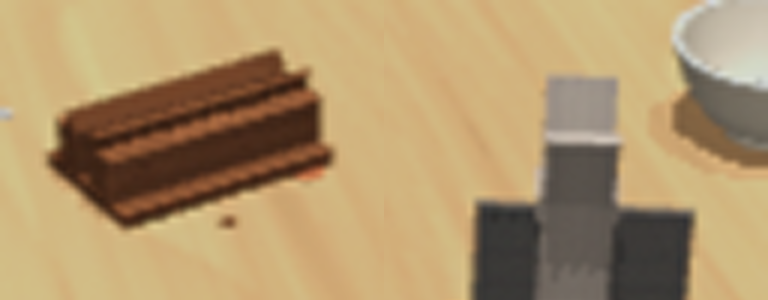

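```bash
python3 - <<'E'
from h import *
s=cv2.imread("pics/side0.png");t=cv2.imread("pics/top0.png")
def g(img,u,v,w,h,k):
    c=crop(img,u,v,w,h,k)
    for i in range(0,w,5):
        cv2.line(c,(i*k,0),(i*k,4),(255,0,255),1); cv2.putText(c,str(u+i),(i*k,14),0,.3,(255,0,255),1) if i%10==0 else 0
    for i in range(0,h,5):
        cv2.line(c,(0,i*k),(4,i*k),(255,0,255),1); cv2.putText(c,str(v+i),(5,i*k+4),0,.3,(255,0,255),1) if i%10==0 else 0
    return c
cv2.imwrite("pics/g1.png",g(s,318,292,72,80,8)[:600])
cv2.imwrite("pics/g2.png",g(s,284,200,56,34,14))
cv2.imwrite("pics/g3.png",g(s,350,215,54,66,9))
E
```

```text
(no output)
```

View pics/g1.png

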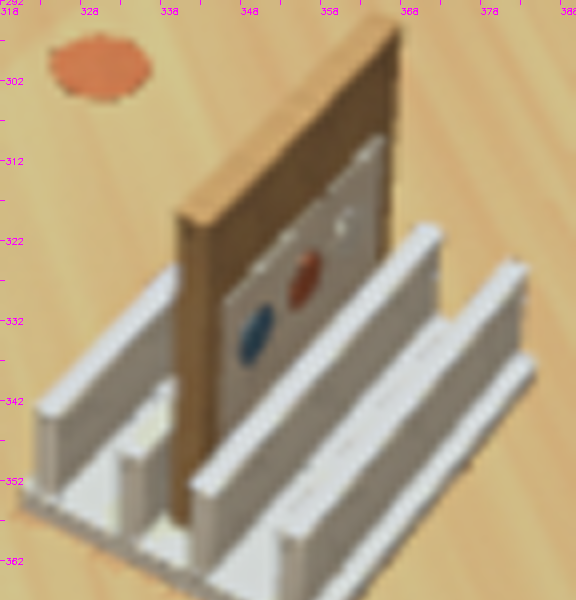

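View pics/g2.png

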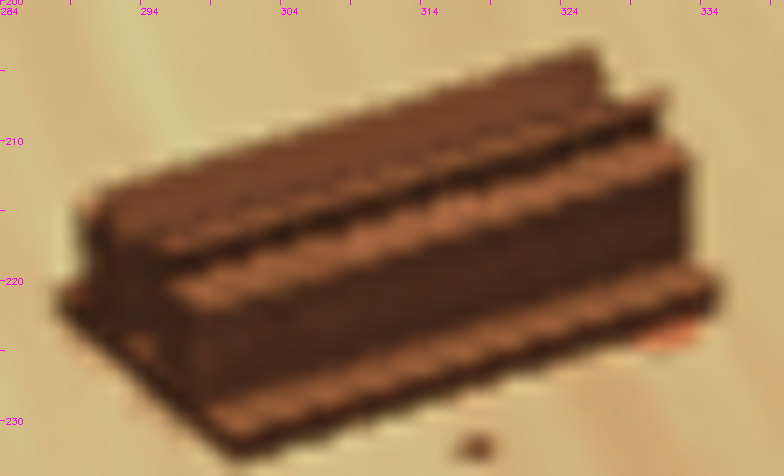

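View pics/g3.png

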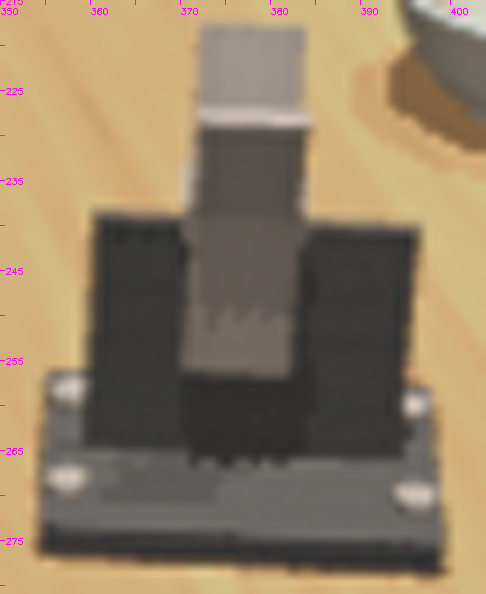

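```bash
cat > m0.py <<'E'
from h import *
def quad(name,n,pts,z):
    p=onz(n,np.array(pts)-0.4,z)[:,:2]
    print(name,n,'mean',p.mean(0).round(1)); print(p.round(1).tolist())
    for i in range(len(p)):
        d=p[(i+1)%len(p)]-p[i]; print('  len %.1f ang %.1f'%(np.hypot(*d),np.degrees(np.arctan2(d[1],d[0]))))
quad('cardtop','side',[(340.25,318.5),(344.5,320.25),(368,296.1),(364.5,294)],98)
quad('standbase','side',[(288.1,221.4),(301.1,232.9),(335.3,222)],0)
quad('standtop front outer','side',[(298.6,222),(333.3,211.4)],38)
quad('standbase','top',[(211.4,264),(239.4,255)],0)
quad('standbase','top',[(211.4,264),(239.4,255)],6)
quad('foot top','top',[(317,175.6),(343,184.4),(330.6,221.6),(303.6,213.4)],12)
quad('foot bot','side',[(354.4,276.7),(398.9,279.1)],0)
quad('strip top','side',[(360.5,238.5),(396.4,240.3)],80)
quad('clip top near handle','side',[(371.8,228),(384.4,228.8)],122)
quad('clip far handle','side',[(372.3,217.9),(383.8,217.9)],122)
# card top in top view
quad('card top','top',[(414.5,226.8),(440.5,253.5)],98)
quad('rack','top',[(414.5,220.6),(444.5,252.2),(420.5,274),(391.5,241)],34)
E
python3 m0.py
```

```text
cardtop side mean [ 507.9 -214.6]
[[476.3, -237.5], [481.9, -243.2], [538.8, -192.4], [534.7, -185.4]]
  len 8.0 ang -45.5
  len 76.3 ang 41.7
  len 8.2 ang 120.5
  len 78.2 ang -138.2
standbase side mean [520.3 248.9]
[[471.3, 283.3], [494.1, 214.1], [595.4, 249.2]]
  len 72.8 ang -71.7
  len 107.2 ang 19.1
  len 128.7 ang 164.7
standtop front outer side mean [537.3 223.1]
[[487.2, 205.7], [587.3, 240.5]]
  len 105.9 ang 19.2
  len 105.9 ang -160.8
standbase top mean [481.2 243.3]
[[470.3, 276.0], [492.0, 210.6]]
  len 68.9 ang -71.7
  len 68.9 ang 108.3
standbase top mean [480.2 242.2]
[[469.5, 274.6], [491.0, 209.7]]
  len 68.5 ang -71.7
  len 68.5 ang 108.3
foot top top mean [628.1  10.5]
[[686.2, 26.4], [664.0, -36.7], [571.1, -6.1], [591.2, 58.5]]
  len 66.9 ang -109.3
  len 97.8 ang 161.7
  len 67.6 ang 72.8
  len 100.3 ang -18.7
foot bot side mean [620.2 -19.7]
[[573.6, -3.7], [666.7, -35.6]]
  len 98.4 ang -18.9
  len 98.4 ang 161.1
strip top side mean [630.6  12.1]
[[593.7, 25.0], [667.6, -0.9]]
  len 78.3 ang -19.3
  len 78.3 ang 160.7
clip top near handle side mean [619.5 -10.5]
[[607.2, -5.7], [631.8, -15.2]]
  len 26.3 ang -21.2
  len 26.3 ang 158.8
clip far handle side mean [634.6  33.1]
[[622.5, 36.1], [646.8, 30.1]]
  len 25.1 ang -13.9
  len 25.1 ang 166.1
card top top mean [ 509.2 -213.8]
[[538.9, -186.7], [479.5, -240.9]]
  len 80.4 ang -137.6
  len 80.4 ang 42.4
rack top mean [ 506.1 -207. ]
[[568.6, -202.1], [493.5, -268.7], [442.7, -210.7], [519.7, -146.5]]
  len 100.4 ang -138.4
  len 77.1 ang 131.2
  len 100.3 ang 39.8
  len 74.0 ang -48.7
```

```bash
cat >> h.py <<'E'
def go(x,y,z,yaw):
    s=robot.state(); M=R.from_euler('xyz',s['eef_rot'],degrees=True).as_matrix()
    d=M.T@(np.array([x,y,z])-s['ee_pos'])/10
    t=-((yaw-s['eef_rot'][2]+180)%360-180)
    if (yaw-s['eef_rot'][2])<-180 or (yaw-s['eef_rot'][2])>180: print('wrap!')
    print('t',round(s['time_s'],2),'pos',s['ee_pos'].round(1),s['eef_rot'].round(2),'gap',round(s['finger_gap'],1),'F',s['contact_force'].round(1))
    print('shift cm',d.round(2),'turn',round(t,1))
E
python3 -c "
from h import *
go(508,-214.5,220,42)"
```

```text
t 0.1 pos [191.5 541.7 244.5] [-179.91   -0.    160.53] gap 85.5 F [0.1 0.3 0.4]
shift cm [-55.04 -60.75   2.55] turn 118.5
```

Call:
servo_tool([
  [[-55, -60.7, 2.4, 118], [-55, -60.7, 2.4, 118], [-55, -60.7, 2.4, 118], [-55, -60.7, 2.4, 118], [-55, -60.7, 2.4, 118], [-55, -60.7, 2.4, 118], [-55, -60.7, 2.4, 118], [-55, -60.7, 2.4, 118]],
], jaw=8.5)

```text
time_s: 0.77
ee_pos: [320.2, 232.8, 235.3]
eef_rot: [-180.0, 0.0, 102.9]
contact_force: [1.7, -0.2, 0.3]
finger_gap: 85.2
```

```bash
python3 -c "
from h import *
go(508,-214.5,220,42)"
```

```text
t 0.77 pos [320.2 232.8 235.3] [-1.7999e+02  1.0000e-02  1.0293e+02] gap 85.2 F [ 1.7 -0.2  0.3]
shift cm [-47.79   8.29   1.54] turn 60.9
```

Call:
servo_tool([
  [[-47.8, 8.3, 1.5, 61], [-47.8, 8.3, 1.5, 61], [-47.8, 8.3, 1.5, 61], [-47.8, 8.3, 1.5, 61], [-47.8, 8.3, 1.5, 61], [-47.8, 8.3, 1.5, 61], [-47.8, 8.3, 1.5, 61], [-47.8, 8.3, 1.5, 61]],
])

```text
time_s: 1.43
ee_pos: [451.0, -73.9, 225.0]
eef_rot: [-180.0, -0.0, 45.5]
contact_force: [1.0, 0.4, -0.2]
finger_gap: 84.9
```

```bash
python3 -c "
from h import *
go(508,-214.5,220,42)"
```

```text
t 1.43 pos [451.  -73.9 225. ] [-1.7998e+02 -1.0000e-02  4.5540e+01] gap 84.9 F [ 1.   0.4 -0.2]
shift cm [-6.04 13.92  0.5 ] turn 3.5
```

Call:
servo_tool([
  [[-6.0, 13.9, 6.5, 3.5], [-6.0, 13.9, 6.5, 3.5], [-6.0, 13.9, 6.5, 3.5], [-6.0, 13.9, 6.5, 3.5], [-6.0, 13.9, 6.5, 3.5], [-6.0, 13.9, 6.5, 3.5], [-6.0, 13.9, 6.5, 3.5]],
])

```text
time_s: 2.02
ee_pos: [508.6, -211.1, 159.8]
eef_rot: [-179.9, 0.0, 42.4]
contact_force: [-0.0, 0.9, -0.3]
finger_gap: 84.7
```

```bash
python3 - <<'E'
from h import *
go(508,-214.5,72,42)
s=optics.get_image("side");t=optics.get_image("top")
cv2.imwrite("pics/side1.png",s);cv2.imwrite("pics/top1.png",t)
p=robot.state()['ee_pos'];print(proj("side",p),proj("top",p))
cv2.imwrite("pics/v1.png",np.hstack([crop(s,300,220,100,130,4),crop(t,370,190,100,130,4)]))
E
```

```text
t 2.02 pos [ 508.6 -211.1  159.8] [-1.799e+02  2.000e-02  4.241e+01] gap 84.7 F [-0.   0.9 -0.3]
shift cm [-0.27  0.23  8.78] turn 0.4
[[355.33099714 274.88668795]] [[433.03819052 233.80474472]]
```

View pics/v1.png

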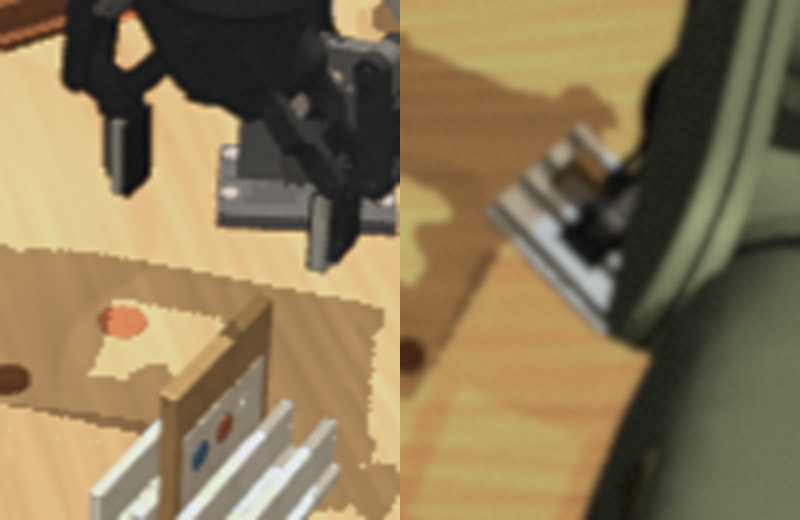

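Call:
servo_tool([
  [[-0.3, 0.2, 4.0, 0.4], [-0.3, 0.2, 6.0, 0.4], [-0.3, 0.2, 8.0, 0.4], [-0.3, 0.2, 8.8, 0.4], [-0.3, 0.2, 8.8, 0.4], [-0.3, 0.2, 8.8, 0.4]],
])

```text
time_s: 2.62
ee_pos: [508.7, -214.5, 73.2]
eef_rot: [179.9, -0.0, 42.1]
contact_force: [-0.1, 0.1, 0.5]
finger_gap: 84.9
```

```bash
python3 - <<'E'
from h import *
go(508,-214.5,72,42)
s=optics.get_image("side");cv2.imwrite("pics/side2.png",s)
cv2.imwrite("pics/v2.png",crop(s,300,230,110,140,4))
E
```

```text
t 2.62 pos [ 508.7 -214.5   73.2] [ 1.7994e+02 -4.0000e-02  4.2100e+01] gap 84.9 F [-0.1  0.1  0.5]
shift cm [-0.05 -0.04  0.12] turn 0.1
```

View pics/v2.png

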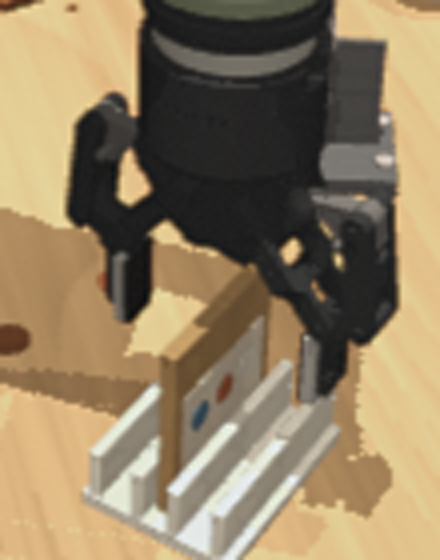

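Call:
servo_tool([
  [[0, 0, 0, 0], [0, 0, 0, 0], [0, 0, 0, 0], [0, 0, 0, 0], [0, 0, 0, 0], [0, 0, 0, 0], [0, 0, 0, 0], [0, 0, 0, 0]],
], jaw=0)

```text
time_s: 3.33
ee_pos: [508.1, -215.0, 72.3]
eef_rot: [-180.0, 0.0, 42.0]
contact_force: [-0.7, -0.6, 0.2]
finger_gap: 7.5
```

```bash
python3 - <<'E'
from h import *
go(508,-214.5,72,42)
s=optics.get_image("side");cv2.imwrite("pics/side3.png",s)
cv2.imwrite("pics/v3.png",crop(s,300,230,110,140,4))
E
```

```text
t 3.33 pos [ 508.1 -215.    72.3] [-179.98    0.     42.04] gap 7.5 F [-0.7 -0.6  0.2]
shift cm [ 0.02 -0.04  0.03] turn 0.0
```

View pics/v3.png

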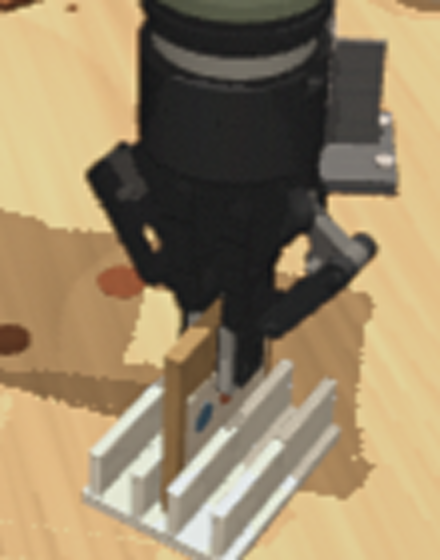

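Call:
servo_tool([
  [[0, 0, -2, 0], [0, 0, -5, 0], [0, 0, -8, 0], [0, 0, -11.3, 0], [0, 0, -11.3, 0], [0, 0, -11.3, 0]],
])

```text
time_s: 3.88
ee_pos: [509.2, -215.4, 187.1]
eef_rot: [179.8, -0.1, 42.0]
contact_force: [-0.1, -0.4, -2.0]
finger_gap: 7.4
```

```bash
python3 - <<'E'
from h import *
go(534,264,185,19)
E
```

```text
t 3.88 pos [ 509.2 -215.4  187.1] [ 1.7976e+02 -1.1000e-01  4.2040e+01] gap 7.4 F [-0.1 -0.4 -2. ]
shift cm [ 33.95 -33.95   0.13] turn 23.0
```

Call:
servo_tool([
  [[1, -1, 0, 1], [3, -3, 0, 3], [5.5, -5.5, 0, 5], [8, -8, 0, 7], [10.5, -10.5, 0, 9], [13, -13, 0, 11], [15.5, -15.5, 0, 13], [18, -18, 0, 15]],
])

```text
time_s: 4.55
ee_pos: [520.1, 40.8, 183.4]
eef_rot: [-179.9, 0.2, 26.9]
contact_force: [0.1, -0.0, -0.0]
finger_gap: 7.2
```

```bash
python3 - <<'E'
from h import *
go(534,264,185,19)
E
```

```text
t 4.55 pos [520.1  40.8 183.4] [-179.92    0.18   26.93] gap 7.2 F [ 0.1 -0.  -0. ]
shift cm [ 11.34 -19.27  -0.17] turn 7.9
```

Call:
servo_tool([
  [[1.6, -2.7, 0, 1.1], [3.2, -5.4, 0, 2.2], [4.8, -8.1, 0, 3.3], [6.4, -10.8, 0, 4.4], [8, -13.5, 0, 5.5], [9.6, -16.2, 0, 6.6], [11, -18.5, 0, 7.6], [11.3, -19.3, 0, 7.9]],
])

```text
time_s: 5.22
ee_pos: [533.7, 265.8, 183.1]
eef_rot: [-179.9, 0.1, 19.3]
contact_force: [0.3, -0.8, -1.0]
finger_gap: 7.3
```

Call:
servo_tool([
  [[0, 0, 3, 0], [0, 0, 5, 0], [0, 0, 6, 0], [0, 0, 6, 0], [0, 0, 6, 0]],
])

```text
time_s: 5.63
ee_pos: [534.1, 261.9, 124.6]
eef_rot: [180.0, 0.1, 19.1]
contact_force: [0.2, -0.2, -0.5]
finger_gap: 7.2
```

```bash
python3 - <<'E'
from h import *
go(534,264,125,19)
s=optics.get_image("side");t=optics.get_image("top")
cv2.imwrite("pics/side4.png",s);cv2.imwrite("pics/top4.png",t)
cv2.imwrite("pics/v4.png",crop(s,265,110,100,125,5)[:,:]); cv2.imwrite("pics/v4t.png",crop(t,150,170,130,120,5))
E
```

```text
t 5.63 pos [534.1 261.9 124.6] [1.7999e+02 1.0000e-01 1.9110e+01] gap 7.2 F [ 0.2 -0.2 -0.5]
shift cm [ 0.06 -0.2  -0.04] turn 0.1
```

View pics/v4.png

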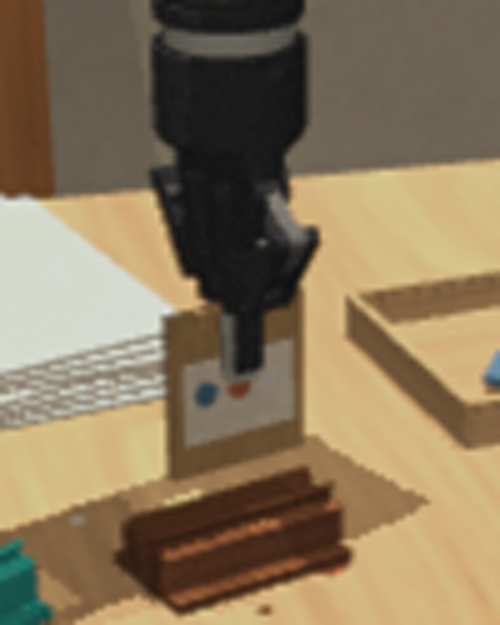

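View pics/v4t.png

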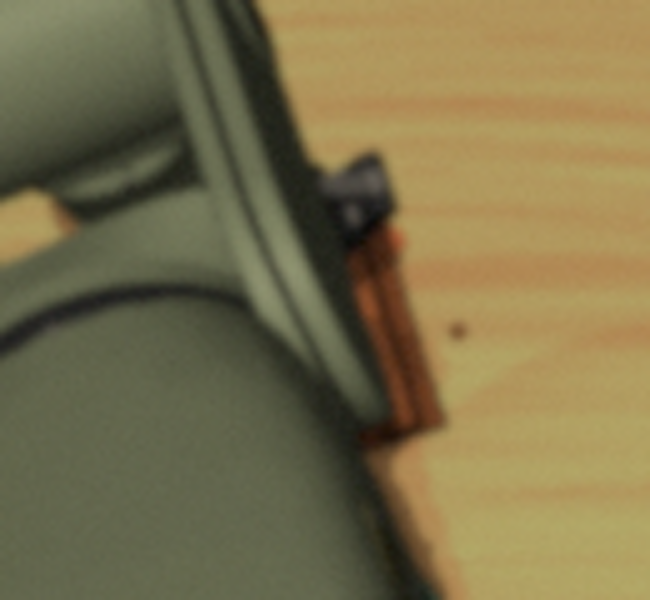

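```bash
python3 - <<'E'
from h import *
s=cv2.imread("pics/side4.png")
exec(open('m0.py').read().split("quad('cardtop'")[0])
quad('card bottom','side',[(299,205.6),(325.4,197.4)],60.3)
c=np.array([534.1,261.9]);a=np.radians(19.1);ex=np.array([np.cos(a),np.sin(a)]);ey=np.array([-np.sin(a),np.cos(a)])
print('expected', c-4*ey-40*ex, c-4*ey+40*ex)
c=crop(s,280,195,64,42,12)
for i in range(0,64,4): cv2.putText(c,str(280+i),(i*12,10),0,.35,(255,0,255),1);cv2.line(c,(i*12,12),(i*12,16),(255,0,255))
for i in range(0,42,4): cv2.putText(c,str(195+i),(0,i*12+4),0,.35,(255,0,255),1)
cv2.imwrite("pics/v5.png",c)
E
```

```text
card bottom side mean [536.9 267.7]
[[497.8, 252.4], [576.0, 283.0]]
  len 84.0 ang 21.4
  len 84.0 ang -158.6
expected [497.61091511 245.03148839] [573.20682808 271.20892031]
```

View pics/v5.png

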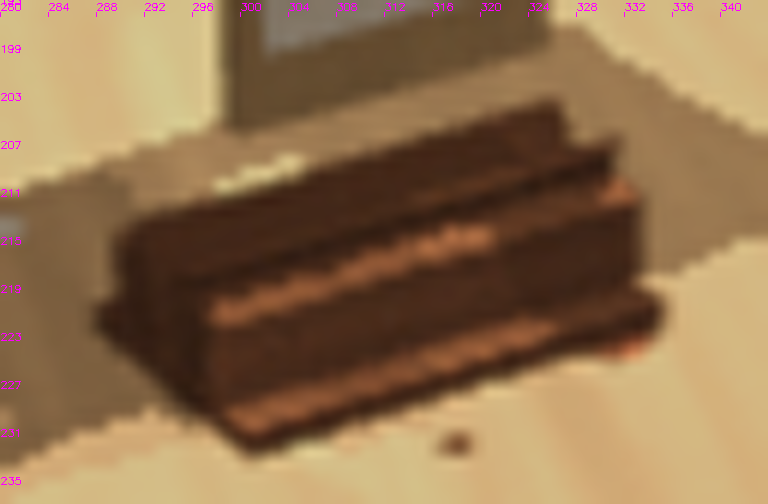

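```bash
cat >> h.py <<'E'
def edge(img,p0,p1,half=3,n=None):
    """subpixel edge near segment p0-p1: max |gradient| along normal, robust line; returns fitted end points"""
    g=cv2.GaussianBlur(cv2.cvtColor(img,cv2.COLOR_BGR2GRAY).astype(np.float32),(0,0),0.7)
    p0,p1=np.array(p0,float),np.array(p1,float);d=p1-p0;L=np.hypot(*d);d/=L;nn=np.array([-d[1],d[0]])
    t=np.arange(0,L+.01,.5);o=np.arange(-half,half+.01,.25)
    P=p0+t[:,None,None]*d+o[None,:,None]*nn
    v=cv2.remap(g,P[...,0].astype(np.float32),P[...,1].astype(np.float32),cv2.INTER_CUBIC)
    gr=np.abs(np.gradient(v,axis=1)); k=gr.argmax(1)
    q=P[np.arange(len(t)),k]
    vx,vy,x,y=cv2.fitLine(q.astype(np.float32),cv2.DIST_HUBER,0,.01,.01).ravel()
    if vx*d[0]+vy*d[1]<0: vx,vy=-vx,-vy
    f=np.array([vx,vy]);c=np.array([x,y])
    res=np.abs((q-c)@np.array([-vy,vx])); 
    return c+f*((p0-c)@f), c+f*((p1-c)@f), np.median(res)
E
python3 - <<'E'
from h import *
s0=cv2.imread("pics/side0.png");s4=cv2.imread("pics/side4.png")
def rep(name,img,p0,p1,z,half=2.5):
    a,b,r=edge(img,p0,p1,half); P=onz("side",[a,b],z)[:,:2]; d=P[1]-P[0]
    print(name,'px',a.round(2),b.round(2),'res %.2f'%r,'P',P.round(1).tolist(),'ang %.1f'%np.degrees(np.arctan2(d[1],d[0])),'mid',P.mean(0).round(1))
    return P
b=np.array
rep('card bottom z60.3',s4,(301.5,205.2),(324,198.8),60.3)
rep('stand base front z0',s0,(303,232),(333,222.6),0)
rep('stand wall near top front edge z38',s0,(301,221.3),(331,212.3),38)
rep('stand wall far top z38',s0,(293,212.7),(324,203.2),38)
rep('card left edge',s4,(299,175),(299.5,203),60.3)
rep('card right edge',s4,(325.6,172),(325.6,196),60.3)
E
```

```text
card bottom z60.3 px [301.57 205.45] [324.04 198.92] res 0.16 P [[505.0, 249.1], [570.8, 272.3]] ang 19.4 mid [537.9 260.7]
stand base front z0 px [303.   232.01] [332.99 222.57] res 0.22 P [[500.4, 215.2], [589.0, 245.2]] ang 18.8 mid [544.7 230.2]
stand wall near top front edge z38 px [300.86 220.82] [330.86 211.82] res 0.00 P [[494.6, 208.1], [580.9, 237.3]] ang 18.7 mid [537.7 222.7]
stand wall far top z38 px [292.89 212.31] [324.01 203.25] res 0.17 P [[482.8, 258.6], [574.9, 290.4]] ang 19.0 mid [528.9 274.5]
card left edge px [296.89 175.09] [298.12 203.06] res 0.10 P [[529.2, 448.0], [498.8, 264.9]] ang -99.4 mid [514.  356.4]
card right edge px [325.1 172. ] [325.1 196. ] res 0.00 P [[616.5, 450.4], [577.7, 289.0]] ang -103.5 mid [597.1 369.7]
```

```bash
python3 - <<'E'
from h import *
go(534,262,96,19)
E
```

```text
t 5.73 pos [535.1 262.4 126.3] [-1.7999e+02 -1.2000e-01  1.9110e+01] gap 7.2 F [-0.   0.4 -0.2]
shift cm [-0.12  0.    3.03] turn 0.1
```

Call:
servo_tool([
  [[0, 0, 1, 0], [0, 0, 2, 0.1], [0, 0, 2.4, 0.1], [0, 0, 2.6, 0.1], [0, 0, 2.8, 0.1], [0, 0, 2.8, 0.1]],
])

```text
time_s: 6.23
ee_pos: [534.1, 262.5, 96.8]
eef_rot: [180.0, 0.0, 19.0]
contact_force: [-0.4, 0.4, -0.4]
finger_gap: 7.6
```

```bash
python3 - <<'E'
from h import *
go(534,262,74,19)
s=optics.get_image("side");cv2.imwrite("pics/side5.png",s)
cv2.imwrite("pics/v6.png",crop(s,270,130,85,110,6)[60:])
E
```

```text
t 6.23 pos [534.1 262.5  96.8] [1.800e+02 4.000e-02 1.904e+01] gap 7.6 F [-0.4  0.4 -0.4]
shift cm [-0.02  0.04  2.28] turn 0.0
```

View pics/v6.png

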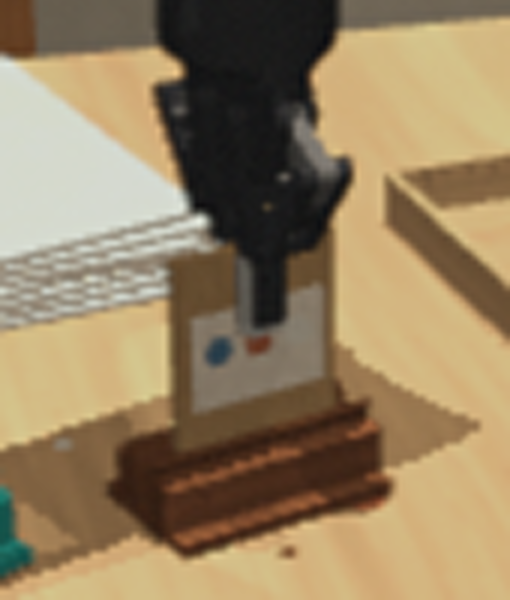

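Call:
servo_tool([
  [[0, 0, 0.2, 0], [0, 0, 0.4, 0], [0, 0, 0.6, 0], [0, 0, 0.8, 0], [0, 0, 0.9, 0], [0, 0, 1.0, 0], [0, 0, 1.0, 0]],
])

```text
time_s: 6.87
ee_pos: [534.2, 262.4, 87.0]
eef_rot: [180.0, 0.0, 19.0]
contact_force: [0.4, -0.7, -0.4]
finger_gap: 7.2
```

Call:
servo_tool([
  [[0, 0, 0.3, 0], [0, 0, 0.6, 0], [0, 0, 0.9, 0], [0, 0, 1.1, 0], [0, 0, 1.2, 0], [0, 0, 1.3, 0], [0, 0, 1.4, 0], [0, 0, 1.4, 0]],
])

```text
time_s: 7.53
ee_pos: [534.3, 262.4, 73.1]
eef_rot: [180.0, 0.0, 19.0]
contact_force: [1.3, -1.5, -1.8]
finger_gap: 7.4
```

Call:
servo_tool([
  [[0, 0, 0.1, 0], [0, 0, 0.15, 0], [0, 0, 0.2, 0], [0, 0, 0.2, 0]],
])

```text
time_s: 7.87
ee_pos: [534.4, 262.5, 72.3]
eef_rot: [180.0, -0.0, 19.0]
contact_force: [-1.3, -2.6, 6.2]
finger_gap: 7.2
```

```bash
python3 - <<'E'
from h import *
go(534,262,72,19)
s=optics.get_image("side");cv2.imwrite("pics/side6.png",s)
cv2.imwrite("pics/v7.png",crop(s,270,130,85,110,6)[60:])
E
```

```text
t 7.87 pos [534.4 262.5  72.3] [ 1.800e+02 -4.000e-02  1.904e+01] gap 7.2 F [-1.3 -2.6  6.2]
shift cm [-0.05  0.03  0.03] turn 0.0
```

View pics/v7.png

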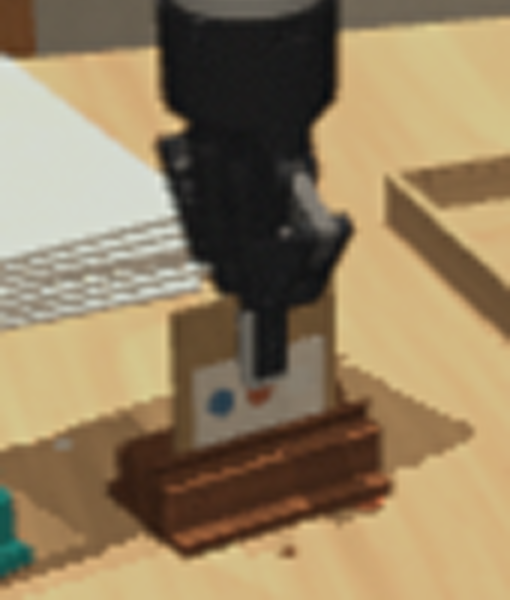

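Call:
servo_tool([
  [[0, 0, 0, 0], [0, 0, 0, 0], [0, 0, 0, 0], [0, 0, 0, 0], [0, 0, 0, 0], [0, 0, 0, 0], [0, 0, 0, 0], [0, 0, 0, 0]],
], jaw=8.5)

```text
time_s: 8.58
ee_pos: [534.3, 262.5, 71.2]
eef_rot: [-180.0, -0.0, 19.0]
contact_force: [0.3, -0.4, 0.5]
finger_gap: 85.1
```

Call:
servo_tool([
  [[0, 0, -1, 0], [0, 0, -3, 0], [0, 0, -6, 0], [0, 0, -9, 0], [0, 0, -12, 0], [0, 0, -13, 0], [0, 0, -13, 0]],
])

```text
time_s: 9.17
ee_pos: [535.8, 263.2, 205.2]
eef_rot: [-180.0, -0.4, 19.0]
contact_force: [-0.8, -0.2, 0.2]
finger_gap: 85.1
```

```bash
python3 - <<'E'
from h import *
go(629,12.5,200,-19)
s=optics.get_image("side");cv2.imwrite("pics/side7.png",s)
c=crop(s,280,150,64,90,6)
for i in range(0,64,4): cv2.putText(c,str(280+i),(i*6,10),0,.3,(255,0,255),1)
for i in range(0,90,4): cv2.putText(c,str(150+i),(0,i*6+4),0,.3,(255,0,255),1)
cv2.imwrite("pics/v8.png",c)
E
```

```text
t 9.17 pos [535.8 263.2 205.2] [-179.95   -0.44   19.04] gap 85.1 F [-0.8 -0.2  0.2]
shift cm [ 0.62 26.74  0.5 ] turn 38.0
```

View pics/v8.png

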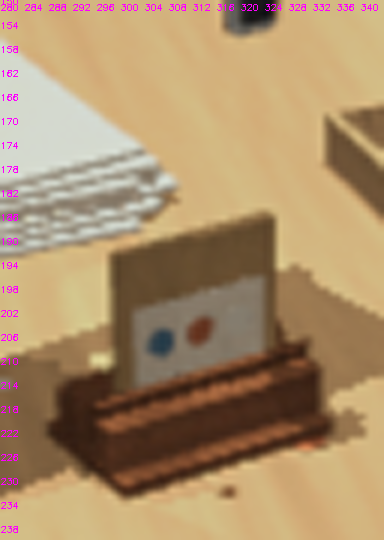

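```bash
python3 - <<'E'
from h import *
t=cv2.imread("pics/top0.png")
u,v=300,165
c=crop(t,u,v,50,60,12)
for i in range(0,50,5): cv2.putText(c,str(u+i),(i*12,10),0,.35,(0,0,255),1)
for i in range(0,60,5): cv2.putText(c,str(v+i),(0,i*12+4),0,.35,(0,0,255),1)
cv2.imwrite("pics/v9.png",c[:600])
E
```

```text
(no output)
```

View pics/v9.png

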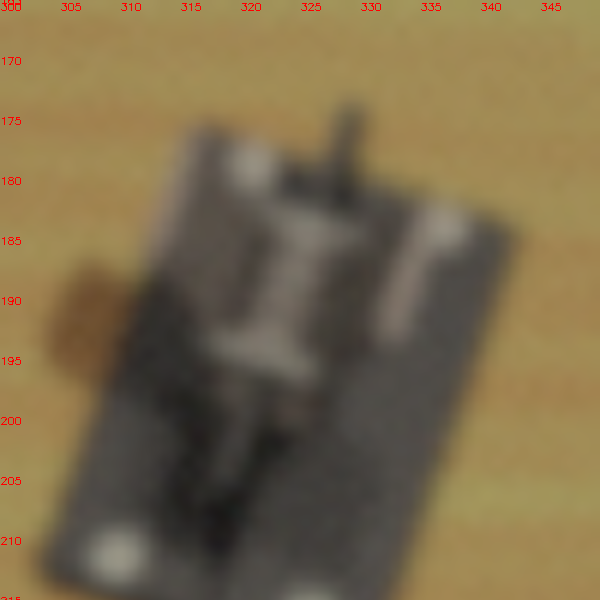

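```bash
python3 - <<'E'
from h import *
a=onz("top",[(333.1,188.7),(314.25,181.2)],122);print(a.round(1),a.mean(0).round(1))
print('pivot',onz("top",[(323.3,188.7)],88).round(1))
b=onz("top",[(328.7,173.3),(317.4,209.9)],80);print(b.round(1),b.mean(0).round(1))
s0=cv2.imread("pics/side0.png")
def rep(name,img,p0,p1,z,half=2.0):
    a,b,r=edge(img,p0,p1,half); P=onz("side",[a,b],z)[:,:2]; d=P[1]-P[0]
    print(name,'px',a.round(2),b.round(2),'res %.2f'%r,'P',P.round(1).tolist(),'ang %.1f'%np.degrees(np.arctan2(d[1],d[0])),'mid',P.mean(0).round(1))
rep('foot front',s0,(356,276.5),(397,278.4),0)
rep('strip top L',s0,(361,238),(369,238.5),80);rep('strip top R',s0,(386,239.3),(395,240),80)
rep('far handle top',s0,(373,217.8),(383,217.8),122)
rep('near handle top',s0,(373,226.8),(383,227),122,1.3)
rep('near handle bottom line',s0,(373,228.6),(383,229),122,1.2)
go(629,12,200,-19)
E
```

```text
[[616.8  -8.3 122. ]
 [633.7  32.6 122. ]] [625.3  12.2 122. ]
pivot [[627.6  12.1  88. ]]
[[ 6.669e+02 -5.000e-01  8.000e+01]
 [ 5.806e+02  2.530e+01  8.000e+01]] [623.7  12.4  80. ]
foot front px [355.99 276.8 ] [397.   278.37] res 0.16 P [[577.4, -6.6], [664.0, -33.7]] ang -17.4 mid [620.7 -20.1]
strip top L px [361.01 237.96] [368.91 239.13] res 0.10 P [[595.8, 25.1], [611.1, 16.2]] ang -30.1 mid [603.5  20.7]
strip top R px [386.05 238.94] [394.99 240.08] res 0.09 P [[647.9, 8.1], [665.2, -1.1]] ang -27.9 mid [656.5   3.5]
far handle top px [373.   217.05] [383.   217.05] res 0.00 P [[625.4, 37.5], [646.7, 32.3]] ang -13.9 mid [636.1  34.9]
near handle top px [372.98 228.  ] [382.98 228.2 ] res 0.00 P [[609.9, -8.1], [630.0, -13.9]] ang -16.1 mid [619.9 -11. ]
near handle bottom line px [373.   228.79] [383.  228.8] res 0.06 P [[608.9, -11.3], [629.2, -16.3]] ang -13.9 mid [619.  -13.8]
t 9.22 pos [534.6 262.7 202.6] [-1.7998e+02 -1.7000e-01  1.9040e+01] gap 84.8 F [-0.6 -0.4 -0.3]
shift cm [ 0.74 26.77  0.25] turn 38.0
```

Call:
servo_tool([
  [[0, 3, 0, 5], [0.1, 6.5, 0, 10], [0.2, 10, 0, 15], [0.3, 13.5, 0, 20], [0.4, 17, 0, 25], [0.5, 20.5, 0, 30], [0.6, 24, 0, 35], [0.6, 26.7, 0, 37.5]],
])

```text
time_s: 9.88
ee_pos: [626.6, 9.5, 198.6]
eef_rot: [179.9, 0.2, -18.7]
contact_force: [-0.2, 0.5, -0.3]
finger_gap: 85.0
```

```bash
python3 - <<'E'
from h import *
go(626.5,11.8,150,-18.5)
s=optics.get_image("side");cv2.imwrite("pics/side8.png",s);t=optics.get_image("top");cv2.imwrite("pics/top8.png",t)
go(626.5,11.8,150,-18.5)
E
```

```text
t 9.88 pos [626.6   9.5 198.6] [179.89   0.22 -18.73] gap 85.0 F [-0.2  0.5 -0.3]
shift cm [-0.06 -0.23  4.86] turn -0.2
t 9.98 pos [627.    8.  198.4] [179.85   0.19 -18.76] gap 84.8 F [ 0.   0.9 -0.1]
shift cm [-0.15 -0.35  4.84] turn -0.3
```

View pics/side8.png

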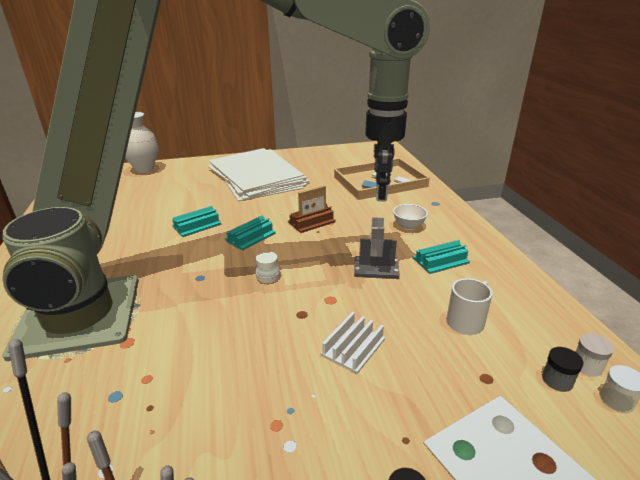

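View pics/top8.png

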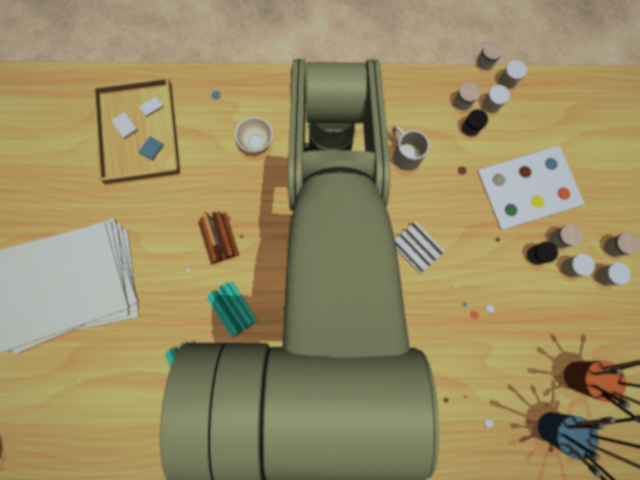

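Call:
servo_tool([
  [[-0.1, -0.3, 2, -0.2], [-0.1, -0.3, 4, -0.2], [-0.1, -0.3, 4.8, -0.2], [-0.1, -0.3, 4.8, -0.2]],
])

```text
time_s: 10.32
ee_pos: [624.6, 15.9, 149.4]
eef_rot: [179.9, 0.4, -18.2]
contact_force: [-0.2, 0.2, -1.4]
finger_gap: 85.2
```

```bash
python3 - <<'E'
from h import *
go(626.5,11.8,112,-18.5)
s=optics.get_image("side");cv2.imwrite("pics/side9.png",s)
c=np.hstack([crop(s,340,120,80,100,6)])
for i in range(0,80,5): cv2.putText(c,str(340+i),(i*6,10),0,.3,(0,0,255),1)
for i in range(0,100,5): cv2.putText(c,str(120+i),(0,i*6+4),0,.3,(0,0,255),1)
cv2.imwrite("pics/v10.png",c)
t=cv2.imread("pics/top8.png")
u,v=190,200
c=crop(t,u,v,60,70,8)
for i in range(0,60,5): cv2.putText(c,str(u+i),(i*8,10),0,.3,(0,0,255),1)
for i in range(0,70,5): cv2.putText(c,str(v+i),(0,i*8+4),0,.3,(0,0,255),1)
cv2.imwrite("pics/v11.png",c)
E
```

```text
t 10.32 pos [624.6  15.9 149.4] [179.87   0.44 -18.21] gap 85.2 F [-0.2  0.2 -1.4]
shift cm [0.34 0.32 3.74] turn 0.3
```

View pics/v10.png

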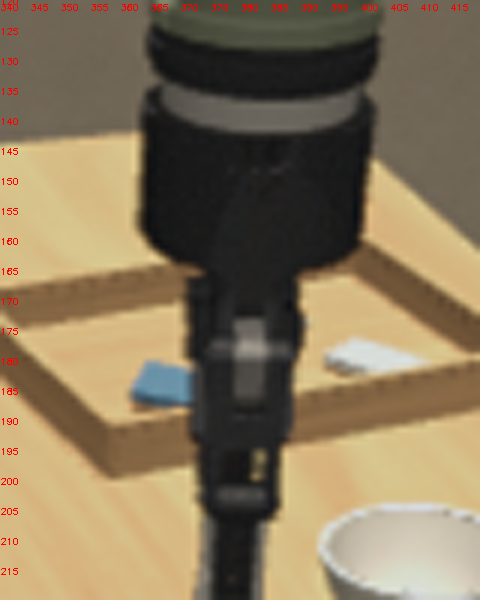

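View pics/v11.png

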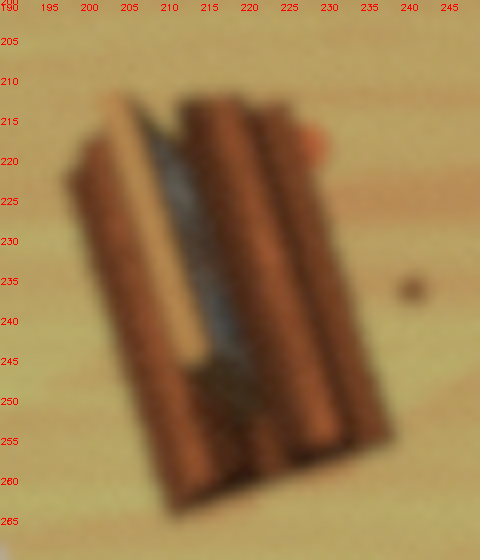

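Call:
servo_tool([
  [[0, 0, 0, 0], [0, 0, 0, 0], [0, 0, 0, 0], [0, 0, 0, 0]],
])

```text
time_s: 10.7
ee_pos: [627.4, 15.3, 154.2]
eef_rot: [-180.0, -0.1, -18.3]
contact_force: [-0.5, 0.5, -0.7]
finger_gap: 84.8
```

```bash
python3 - <<'E'
from h import *
go(626.5,11.8,112,-18.5)
t=cv2.imread("pics/top8.png")
ax=lambda x,y:(190+x/8-.5,200+y/8-.5)
# card top corners in top view z=98
P=onz("top",[ax(102,97),ax(130,95),ax(210,362),ax(180,368)],98);print(P.round(1).tolist(),P.mean(0).round(1))
P=onz("side",[(298.1,191.6),(324.9,184.9)],98);d=P[1]-P[0];print(P.round(1).tolist(),P.mean(0).round(1),np.hypot(*d[:2]))
E
```

```text
t 10.7 pos [627.4  15.3 154.2] [-1.7996e+02 -9.0000e-02 -1.8250e+01] gap 84.8 F [-0.5  0.5 -0.7]
shift cm [0.01 0.37 4.22] turn 0.2
[[571.1, 278.2, 98.0], [571.7, 270.6, 98.0], [497.2, 245.6, 98.0], [495.5, 253.6, 98.0]] [533.9 262.   98. ]
[[498.3, 255.2, 98.0], [574.8, 278.7, 98.0]] [536.6 267.   98. ] 80.04477278930605
```

Call:
servo_tool([
  [[0, 0.35, 1, 0.2], [0, 0.35, 2, 0.2], [0, 0.35, 3, 0.2], [0, 0.35, 3.6, 0.2], [0, 0.35, 4.2, 0.2], [0, 0.35, 4.2, 0.2], [0, 0.35, 4.2, 0.2], [0, 0.35, 4.2, 0.2]],
])

```text
time_s: 11.37
ee_pos: [626.3, 11.9, 111.5]
eef_rot: [-180.0, -0.0, -18.5]
contact_force: [0.2, -0.6, 0.6]
finger_gap: 85.0
```

```bash
python3 - <<'E'
from h import *
go(626.5,12,112,-18.5)
s=optics.get_image("side");cv2.imwrite("pics/side10.png",s)
c=np.hstack([crop(s,340,180,80,100,6)])
cv2.imwrite("pics/v12.png",c)
go(626.5,12,112,-18.5)
E
```

```text
t 11.37 pos [626.3  11.9 111.5] [-1.7998e+02 -3.0000e-02 -1.8460e+01] gap 85.0 F [ 0.2 -0.6  0.6]
shift cm [ 0.02 -0.01 -0.05] turn 0.0
t 11.42 pos [626.4  11.9 111.7] [-1.7998e+02 -6.0000e-02 -1.8460e+01] gap 84.7 F [-0.2  0.3  0.5]
shift cm [ 0.01 -0.01 -0.03] turn 0.0
```

View pics/v12.png

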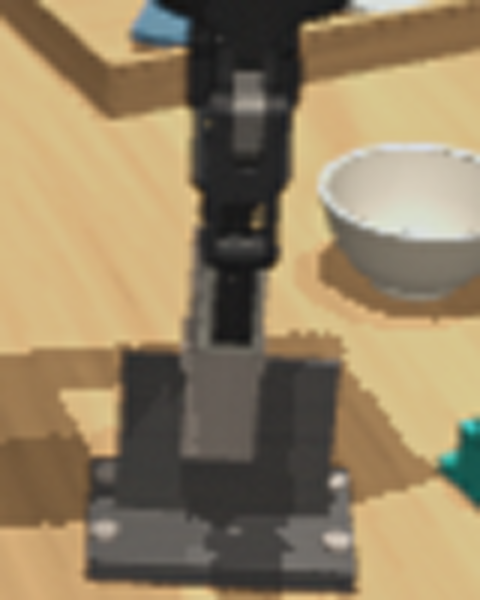

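Call:
servo_tool([
  [[0, 0, 0, 0], [0, 0, 0, 0], [0, 0, 0, 0], [0, 0, 0, 0], [0, 0, 0, 0], [0, 0, 0, 0]],
], jaw=5.0)

```text
time_s: 11.92
ee_pos: [626.0, 11.9, 111.3]
eef_rot: [-180.0, -0.0, -18.5]
contact_force: [0.1, -0.2, 0.6]
finger_gap: 50.2
```

Call:
servo_tool([
  [[0, 0, 0, 0], [0, 0, 0, 0], [0, 0, 0, 0], [0, 0, 0, 0], [0, 0, 0, 0], [0, 0, 0, 0], [0, 0, 0, 0], [0, 0, 0, 0]],
], jaw=0)

```text
time_s: 12.58
ee_pos: [627.3, 11.5, 114.3]
eef_rot: [-180.0, -0.3, -18.4]
contact_force: [-2.2, -0.9, 12.7]
finger_gap: 18.1
```

```bash
python3 - <<'E'
from h import *
go(626.5,12,112,-18.5)
s=optics.get_image("side");cv2.imwrite("pics/side11.png",s)
c=np.hstack([crop(s,340,180,80,100,6)])
cv2.imwrite("pics/v13.png",c)
E
```

```text
t 12.58 pos [627.3  11.5 114.3] [-179.95   -0.27  -18.45] gap 18.1 F [-2.2 -0.9 12.7]
shift cm [-0.1  -0.02  0.23] turn 0.1
```

View pics/v13.png

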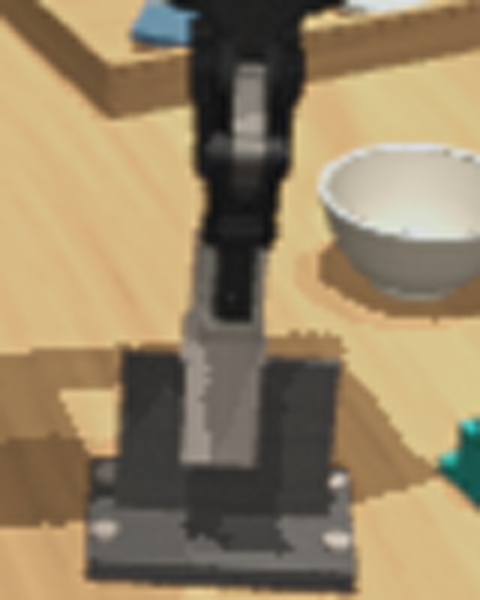

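Call:
servo_tool([
  [[0, 0, -0.5, 0], [0, 0, -1.5, 0], [0, 0, -3, 0], [0, 0, -5, 0], [0, 0, -7, 0], [0, 0, -8, 0], [0, 0, -8, 0], [0, 0, -8, 0]],
])

```text
time_s: 13.3
ee_pos: [625.9, 11.9, 191.2]
eef_rot: [-180.0, -0.0, -18.5]
contact_force: [0.1, -0.6, -0.6]
finger_gap: 18.5
```

```bash
python3 - <<'E'
from h import *
go(534.2,262.2,192,19)
s=optics.get_image("side");cv2.imwrite("pics/side12.png",s)
c=np.hstack([crop(s,340,140,80,120,5)])
for i in range(0,80,5): cv2.putText(c,str(340+i),(i*5,10),0,.3,(0,0,255),1)
for i in range(0,120,5): cv2.putText(c,str(140+i),(0,i*5+4),0,.3,(0,0,255),1)
cv2.imwrite("pics/v14.png",c)
go(534.2,262.2,192,19)
E
```

```text
t 13.3 pos [625.9  11.9 191.2] [-1.7999e+02 -1.0000e-02 -1.8460e+01] gap 18.5 F [ 0.1 -0.6 -0.6]
shift cm [-16.62 -20.84  -0.07] turn -37.5
t 13.35 pos [625.3  11.9 190.2] [ 1.7997e+02  1.0000e-01 -1.8460e+01] gap 17.8 F [-1.   0.8 -1.3]
shift cm [-16.57 -20.85  -0.16] turn -37.5
```

View pics/v14.png

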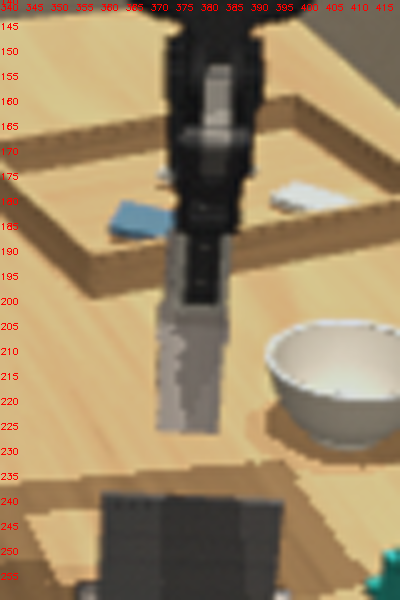

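```bash
python3 - <<'E'
from h import *
for z in (120,125,130): print(z,proj("side",[[618,-11,z],[619.5,-7,z]]).round(1).tolist())
# handle top / TCP col
print(proj("side",[[625.5,11.9,190]]))
E
```

```text
120 [[377.0, 229.0], [377.1, 228.0]]
125 [[377.2, 227.0], [377.2, 226.0]]
130 [[377.3, 224.9], [377.4, 223.9]]
[[378.7791463  193.85051404]]
```

Call:
servo_tool([
  [[-1, -1.2, 0, -2], [-3, -3.8, 0, -6], [-5.2, -6.6, 0, -11], [-7.6, -9.6, 0, -17], [-10, -12.6, 0, -23], [-12.4, -15.6, 0, -28], [-14.4, -18.2, 0, -33], [-15.8, -19.8, 0, -36]],
])

```text
time_s: 14.02
ee_pos: [536.2, 253.1, 189.8]
eef_rot: [-179.9, 0.2, 18.0]
contact_force: [0.3, -0.2, 0.4]
finger_gap: 18.0
```

Call:
servo_tool([
  [[0, 0, 0, 0], [0, 0, 0, 0], [0, 0, 0, 0], [0, 0, 0, 0], [0, 0, 0, 0]],
])

```text
time_s: 14.43
ee_pos: [539.1, 248.7, 191.0]
eef_rot: [180.0, 0.0, 17.4]
contact_force: [0.0, -0.1, -0.3]
finger_gap: 17.9
```

```bash
python3 - <<'E'
from h import *
go(534.2,262.2,190,18.8)
E
```

```text
t 14.43 pos [539.1 248.7 191. ] [1.7999e+02 3.0000e-02 1.7440e+01] gap 17.9 F [ 0.  -0.1 -0.3]
shift cm [-0.06 -1.43  0.1 ] turn -1.4
```

Call:
servo_tool([
  [[0, -0.5, 0, -0.5], [0, -1.0, 0, -1], [-0.05, -1.4, 0, -1.4], [-0.05, -1.4, 0, -1.4], [-0.05, -1.4, 0, -1.4], [-0.05, -1.4, 0, -1.4]],
])

```text
time_s: 14.93
ee_pos: [534.1, 263.0, 191.3]
eef_rot: [180.0, -0.0, 19.0]
contact_force: [-0.1, -0.2, -1.0]
finger_gap: 17.9
```

```bash
python3 - <<'E'
from h import *
go(534.2,262.2,141,18.8)
s=optics.get_image("side");cv2.imwrite("pics/side13.png",s)
t=optics.get_image("top");cv2.imwrite("pics/top13.png",t)
c=np.hstack([crop(s,270,110,80,120,5),crop(t,190,150,60,120,5)])
for i in range(0,80,5): cv2.putText(c,str(270+i),(i*5,10),0,.3,(0,0,255),1)
for i in range(0,120,5): cv2.putText(c,str(110+i),(0,i*5+4),0,.3,(0,0,255),1)
cv2.imwrite("pics/v15.png",c)
E
```

```text
t 14.93 pos [534.1 263.  191.3] [180.    -0.    18.95] gap 17.9 F [-0.1 -0.2 -1. ]
shift cm [-0.01  0.08  5.03] turn 0.2
```

View pics/v15.png

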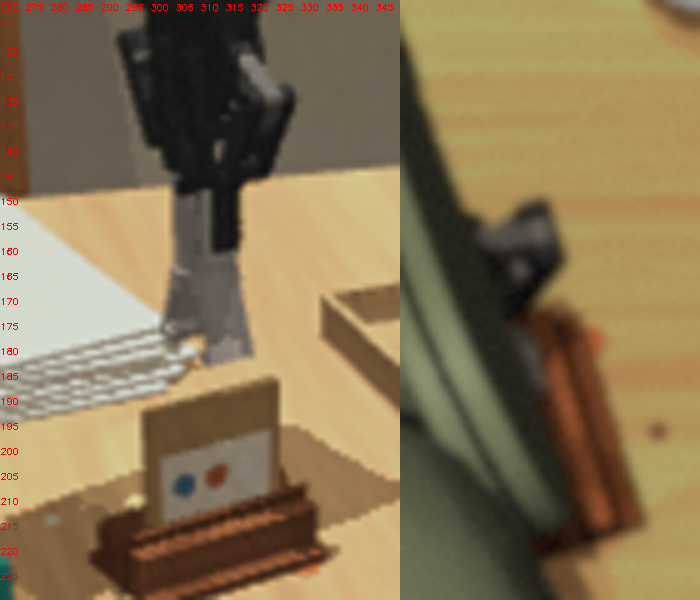

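```bash
python3 - <<'E'
from h import *
for z in (120,125,130,135): print(z,proj("side",[[542.2,239.4,z],[526,286.6,z]]).round(1).tolist())
E
```

```text
120 [[316.0, 184.5], [306.0, 177.9]]
125 [[316.0, 182.7], [306.0, 176.1]]
130 [[315.9, 180.9], [305.9, 174.3]]
135 [[315.9, 179.1], [305.9, 172.5]]
```

Call:
servo_tool([
  [[0, 0.05, 0.4, 0], [0, 0.05, 1, 0], [0, 0.05, 1.6, 0], [0, 0.05, 2.2, 0], [0, 0.05, 2.7, 0], [0, 0.05, 3, 0], [0, 0.05, 3, 0], [0, 0.05, 3, 0]],
])

```text
time_s: 15.7
ee_pos: [534.2, 262.5, 161.0]
eef_rot: [-180.0, 0.0, 18.9]
contact_force: [0.4, 0.4, 0.6]
finger_gap: 17.9
```

```bash
python3 - <<'E'
from h import *
go(534.2,262.2,141,18.8)
s=optics.get_image("side");cv2.imwrite("pics/side14.png",s)
c=np.hstack([crop(s,270,130,80,100,6)])
for i in range(0,80,5): cv2.putText(c,str(270+i),(i*6,10),0,.3,(0,0,255),1)
for i in range(0,100,5): cv2.putText(c,str(130+i),(0,i*6+4),0,.3,(0,0,255),1)
cv2.imwrite("pics/v16.png",c)
E
```

```text
t 15.7 pos [534.2 262.5 161. ] [-1.800e+02  2.000e-02  1.894e+01] gap 17.9 F [0.4 0.4 0.6]
shift cm [-0.01  0.02  2.  ] turn 0.1
```

View pics/v16.png

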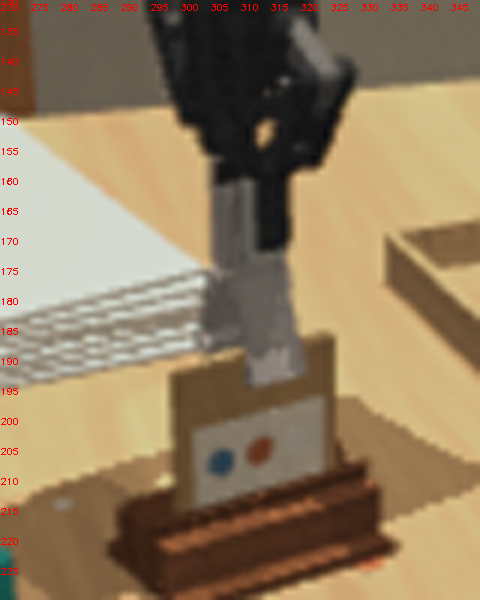

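Call:
servo_tool([
  [[0, 0.02, 0.3, 0], [0, 0.02, 0.6, 0], [0, 0.02, 0.9, 0], [0, 0.02, 1.2, 0], [0, 0.02, 1.5, 0], [0, 0.02, 1.8, 0], [0, 0.02, 2, 0], [0, 0.02, 2, 0]],
])

```text
time_s: 16.42
ee_pos: [534.0, 262.1, 140.6]
eef_rot: [180.0, 0.1, 18.9]
contact_force: [0.7, -1.0, -1.1]
finger_gap: 18.4
```

Call:
servo_tool([
  [[0, 0, 0, 0], [0, 0, 0, 0], [0, 0, 0, 0], [0, 0, 0, 0]],
])

```text
time_s: 16.75
ee_pos: [534.4, 262.3, 141.5]
eef_rot: [-180.0, -0.0, 18.9]
contact_force: [-0.2, -0.3, -0.7]
finger_gap: 18.1
```

```bash
python3 - <<'E'
from h import *
go(534.2,262.2,141,18.8)
s=optics.get_image("side");cv2.imwrite("pics/side15.png",s)
t=optics.get_image("top");cv2.imwrite("pics/top15.png",t)
c=np.hstack([crop(s,280,140,60,90,6),crop(t,190,180,60,90,6)])
for i in range(0,60,5): cv2.putText(c,str(280+i),(i*6,10),0,.3,(0,0,255),1)
for i in range(0,90,5): cv2.putText(c,str(140+i),(0,i*6+4),0,.3,(0,0,255),1)
cv2.imwrite("pics/v17.png",c)
go(534.2,262.2,141,18.8)
E
```

```text
t 16.75 pos [534.4 262.3 141.5] [-1.7999e+02 -3.0000e-02  1.8940e+01] gap 18.1 F [-0.2 -0.3 -0.7]
shift cm [-0.03  0.    0.05] turn 0.1
t 16.85 pos [534.4 262.3 141.4] [-1.7999e+02 -2.0000e-02  1.8940e+01] gap 18.0 F [-0.4 -0.3 -0.5]
shift cm [-0.02  0.01  0.04] turn 0.1
```

View pics/v17.png

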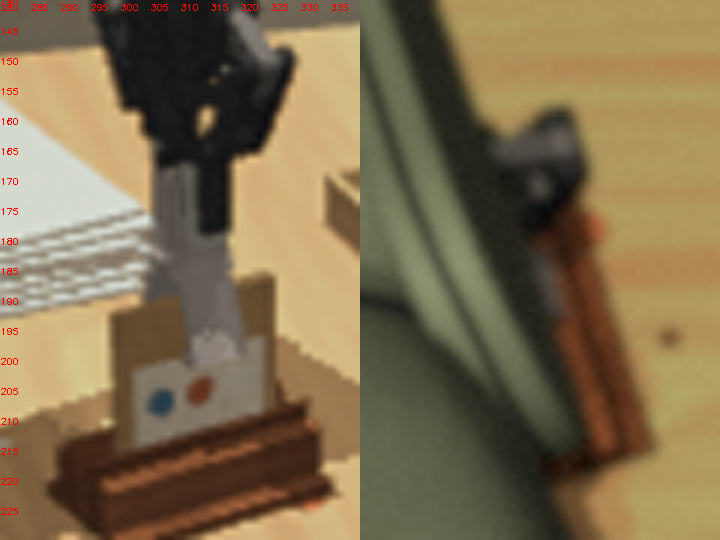

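```bash
python3 - <<'E'
from h import *
a,b,r=edge(cv2.imread("pics/side7.png"),(301,191.3),(323,185.8),2);c,d,r2=edge(cv2.imread("pics/side15.png"),(298.3,196),(298.6,208),2);e,f,r3=edge(cv2.imread("pics/side7.png"),(298.3,196),(298.6,208),2)
print(c,d,e,f)
n=proj("side",[[542.5,238.6,z] for z in (74,78,82)]);print(n)
s=robot.state();print(s['time_s'],s['dq'].round(2),s['finger_gap'],s['contact_force'])
print(robot.close_job())
E
```

```text
[297.80016935 196.01249517] [298.10015235 208.01249535] [297.80016935 196.01249517] [298.10015235 208.01249535]
[[316.39833418 200.93393365]
 [316.37826031 199.54330615]
 [316.3581139  198.14765307]]
16.85 [ 0.05 -0.02  0.11 -0.01 -0.04  0.03] 18.04206962249389 [-0.4232283  -0.32548181 -0.51810004]
the job is handed in; nothing more can be done
None
```

The job is handed in at 16.9 s of the 64 s allowed. The card is home in the brown stand, and the clip is held squeezed wide open over the middle of its top edge. The hand-in reports no verdict, so this rests on my own checks.

**Card:** I lifted it out of the rack, lowered it into the slot until it bottomed (about 6 N upward on the tool), and let go. Afterwards the top camera put the middle of its top edge at about (534, 262) mm, matching the release point. The side camera put the same point at (537, 267) mm. That camera also read about 1.6 mm too far away on the card while the arm held it. I took the rest of the gap as measuring error and trusted the top camera. In the last side picture the card's left edge had not moved since release.

**Clip:** I squeezed the handles on the strip until they stopped closing (18 mm gap reading, against about 20 mm given for the stop) and lifted the clip clear. The fingers rode up about 3 mm while closing, so I allowed for that when setting the height.

**Last checks:**

| What | Reading |
|---|---|
| Tool position over the card | (534.4, 262.3, 141.4) mm |
| Yaw | 18.9°, stand about 19° |
| Handle gap | 18 mm |
| Force from outside | under 1 N |
| Joint speeds | near zero |

- **Jaws:** the near jaw hangs about 20 to 25 mm below the card's top edge, with a gap to the card. The far jaw passes behind the card, so only its upper part was visible.
- **Pivot height:** about 112 mm, estimated indirectly. The two jaws gave readings about 9 mm apart at transport height; even the lowest reading leaves about 4 mm above the card.

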